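Tuck the paint shield under the stencil plate and hold it down

TASK

Clear the red sign panel by hanging the blue gauge by its hole on the upright post of its stand, right down on the base and let go. Then take the paint shield by its grip and slide its yellow-tipped front edge squarely under the free edge of the hinged stencil plate, about 25 mm deep and roughly midway along, without lifting the stencil plate. Finish while still gripping the shield, pressing it flat so that the panel gives a little on its springy bed; do not disturb the red tin, jar, brush or clamp.

Things in the scene. Friction and masses are not known exactly. Their poses are not given: they have to be found in the camera images.
- bed: Plywood painting bed, 280 x 270 mm, 16 mm thick, fixed on the table (its place and yaw vary). Origin on the table, z up, x = the tucking direction, from the near side towards the stencil plate's hinge. It spans x -115..165 and y -135..135 mm. A low side rail (top at 26 mm) runs at y = +-119..132 mm, with a steel rest (top at 38 mm) for the stencil plate on it at x 43..57 mm.
- panel: Red sign panel with yellow lines, 205 (x) x 230 (y) x 12 mm, in the bed between the rails. Origin at the centre of its TOP face, which is 30 mm above the table when unloaded, directly over the bed's origin, same axes. It is on springs: it starts to sink straight down under about 3 N and then sinks 1 mm per 3.5 N, to a hard stop at 5 mm (about 20 N).
- flap (a joint): Hinge of the stencil plate: 0 when it lies on its rests, positive (rad) as its free edge is lifted. It is light and lies by its weight alone: 0.8 N upward at the free edge lifts it.
- flap_edge (a point): Middle of the lower corner of the free near edge of the aluminium stencil plate (100 x 260 x 3 mm, blue stripe at that edge). The free edge faces -x of the bed at x = 40 mm in the bed's frame, runs along y, and its underside is 8 mm above the unloaded panel (38 mm above the table). The hinge is 102 mm farther to +x. Axes as the bed's.
- shield: Paint shield: flat green-painted metal blade 115 (x) x 140 (y) x 4 mm with a wooden grip bar standing on it, 20 mm (x) x 90 mm (y), its top 32 mm above the blade's underside; 180 g. Origin under the middle of the grip, on the underside. The blade spans x -40..75 and y -70..70 mm; the yellow-tipped front edge is at +x. Starts on the table on one side of the bed, grip up (which side varies).
- shield_edge (a point): Middle of the shield's front edge, at x = 75, z = 2 mm in the shield's frame.
- gauge: Blue plastic spacing gauge, plate 110 (x) x 46 (y) x 5 mm with a round 26 mm hole near its +x end, and a wooden grip 40 (x) x 18 (y) mm centred at x = -14 mm, top 31 mm above the underside; 80 g. Origin at the centre of the underside. Starts lying on the panel.
- gauge_hole (a point): Centre of the gauge's hole, at x = 36, z = 2.5 mm in the gauge's frame.
- stand: Fixed stand: dark wooden disc, 140 mm diameter and 15 mm thick, with an upright steel post of 12 mm diameter in its centre, 50 mm tall above the disc. Origin under its centre, on the table. Stands on the side of the bed opposite the shield.
- post_tip (a point): Top of the post, on its axis, 65 mm above the table.
- tin_red: Bystander: paint tin with red band, 74 mm diameter, 85 mm tall.
- brush_jar: Bystander: white jar with brushes, 76 mm diameter, 150 mm tall.
- brush: Bystander: flat brush lying on the table, 200 x 20 x 10 mm.
- clamp: Bystander: steel spring clamp lying on the table, 95 x 44 x 22 mm.

How it is judged:
By the outcome, as a careful person would: the job done as asked, in the order asked, and still so for the second after the job is handed in, while the arm keeps its last pose, push and grip.
It also fails if it takes over 54 s, if anything falls off the work surface, if the arm or the gripper's body presses on something with over 40 N, if the wrist force passes 120 N, or if a joint passes its speed limit or range.

ROBOT

A 7-joint arm with a two-finger parallel gripper is mounted at the origin on the work surface. World frame = base frame: x ahead of the robot, y to its left, z up, the work surface at z = 0. Lengths are in m, angles in rad, forces in N, time in s.
With the tool pointing down it reaches from about 0.375 to 0.925 m from the base axis. Payload 3.1 kg.
Tool frame: the origin (TCP) lies on the centre line of the jaws, within the pads' length; the fingertips stand 25 mm ahead of it and the grasp point (between the pads) lies 6 mm ahead of it; z points along the fingers, y is the line along which they close (so a half turn about z gives the same grasp; the last joint's range is limited). The gripper opens to 85 mm and grips with 20 to 120 N. Pads are 22 mm wide; open, the fingers measure 114 mm over their backs; the gripper's body (76 mm by 85 mm) begins 54 mm behind the grasp point. The pads swing forward as they close: fully open they stand 13 mm farther back than shut.
Start: joints at [1.196, 0.383, 0.044, 1.598, -0.018, 1.161, -0.05], TCP at [0.178, -0.625, 0.217] pointing down, gripper open.
Joint ranges: [-2.61, 2.61], [-0.41, 2.15], [-1.48, 1.57], [0, 2.5], [-1.57, 4.71], [0.05, 1.97], [-2.85, 2.85]. Speed limits (rad/s): [2.79, 2.79, 3.14, 3.14, 3.14, 3.14, 3.14].

INTERFACE

Orientations are given as a 3x3 rotation matrix whose columns are the frame's x, y, z axes.
In Python, from plant import bot gives the robot as it stands.
- The arm moves only by the tool step_arm, never from a script. Its argument "rows" is a list of rows, each a list of 7 numbers: the gripper's target within -1 to 1 (fully open at 1, half-way at 0, shut at -1), then the shift along the world's x, y, z in cm, then the turn, a rotation vector about the world's x, y, z in rad. In form: [[hand, dx, dy, dz, ax, ay, az], ...]. A call has exactly 5 rows; each row shifts and turns the commanded pose from where the row before left it; what a row does not reach is not made up. A row lasts 1/10 s, in which the tool goes at most 50 mm and 8.59 degrees, less where a joint would pass 70% of its speed; a pose out of reach is approached as far as the arm can. A call is refused whole if a number of a shift passes 5 or a number of a turn 0.15, either way. A call with a gripper value outside its range is refused whole. The fingers move at their own pace and stop on an object; the grip force is fixed at half the most. Time passes only in rows, so rows that do not move let the fingers close, or fill a call up. It gives the time, the measured TCP pose, the force, the opening and the grip force at its end, in the units of the state.
- bot.state(): the state, without advancing time (a new reading comes with each control period).
- bot.read_camera(name): name is "scene" or "top" or "wrist"; returns (picture, depth): 400x640x3 uint8, red, green, blue; 400x640 float32, m along the optical axis (not along the pixel's ray), 0 where there is no reading.
- bot.camera_model(name): a dict with "camera_matrix" (3x3 intrinsics, pixels), "R" (3x3) and "t" (3): a world point X has camera coordinates R X + t. Camera axes: x right, y down, z forward; pixel columns grow to the right and rows downward; lengths in m; the calibration is good to about 2 mm. A picture is of the moment at which its call begins: read the wrist's pose just before it. camera_model takes no time and is no camera call; for the wrist camera it gives the pose at the moment of the call.
- bot.finish_job(): hands the job in; it is judged then, once.
Trained networks look in the newest picture that a camera, given by its name, has taken for a name from the list of things; names that differ only in an ending like _2 or _b are one class to them, and where a whole thing is asked for, a point or a joint stands for the part that bears it (a point fixed in the world has none). Each returns a list of dicts, best first, with "confidence" (0 to 1); they miss things now and then, are a little off and sometimes report something else, mostly with a low value. They report only what shows in the picture. A call takes as long as a camera call.
- bot.search_frame(camera, query): "position" ([x, y, z] in m, in world coordinates, good to about 4 mm: the middle of the surface that is visible of it).
- bot.trace(camera, query): "mask" (400x640 bool, what is visible of it).
The state is a dict: "t": time; "joint_positions": joint angles; "joint_vel": joint speeds; "joint_efforts": joint torques, N m; "eef_pos": TCP position; "orientation": TCP orientation; "force": force on the tool from outside, world axes, zero at the start; "moment": the same for the moment, N m; "opening": finger opening in m; "grasp_force": force on a finger pad.
Only numpy, scipy, OpenCV 4.12 (cv2) and the standard library are available. Lean on these libraries where they do the work, as an engineer would, in place of code of your own. Each camera call takes 0.05 s, during which the arm holds its last target. There are 200 camera calls.

## Working session

There is one attempt and no reset: what is moved stays moved. The work goes in short steps, Python scripts to look and compute and a tool call to move; the robot and the scene stay as the last step left them, time stands still between calls to the robot, and variables do not carry over. Pictures are saved under pics/ and viewed, at most 10 in all, crops included, and the job is handed in when it is done.

Besides the shell and the picture viewer there is one more tool, called after "Emit:" by a JSON object that holds its "api" and its "payload", one argument or row to a line. step_arm: Moves the arm, as the interface text tells. Its arguments: {"type":"object","properties":{"rows":{"type":"array"}},"required":["rows"]}

```bash
mkdir -p pics
cat > h.py <<'E'
import numpy as np, cv2
from plant import bot
def cloud(cam):
    p,d=bot.read_camera(cam); m=bot.camera_model(cam)
    K=np.array(m["camera_matrix"]);R=np.array(m["R"]);t=np.array(m["t"])
    v,u=np.mgrid[:400,:640]
    c=np.stack([(u-K[0,2])/K[0,0]*d,(v-K[1,2])/K[1,1]*d,d],-1)
    W=(c-t)@R
    W[d==0]=np.nan
    return p,W
def save(p,n): cv2.imwrite('pics/'+n+'.png',p[:,:,::-1])
E
python3 - <<'E'
from h import *
s=bot.state();print(s['t'],s['eef_pos'],s['orientation'],s['opening'])
p,W=cloud('top');save(p,'top0');np.savez('top0.npz',p=p,W=W)
for q in ['bed','panel','flap','shield','gauge','stand','tin_red','brush_jar','brush','clamp','gauge_hole','post_tip','flap_edge','shield_edge']:
    r=bot.search_frame('top',q);print(q,[(np.round(x['position'],3).tolist(),round(x['confidence'],2)) for x in r[:2]])
E
```

```text
0.0 [ 0.17734022 -0.6243142   0.21578606] [[ 9.61922773e-01  2.73320003e-01 -8.69324562e-04]
 [ 2.73321339e-01 -9.61919588e-01  2.48010455e-03]
 [-1.58358142e-04 -2.62327400e-03 -9.99996547e-01]] 0.08514254267053568
bed [([0.645, -0.011, 0.03], 0.95)]
panel [([0.562, -0.016, 0.033], 0.25)]
flap [([0.71, -0.018, 0.041], 0.76)]
shield [([0.511, -0.348, 0.01], 0.79)]
gauge [([0.56, -0.017, 0.033], 0.7), ([0.704, -0.018, 0.041], 0.22)]
stand [([0.442, 0.349, 0.018], 0.87)]
tin_red [([0.659, -0.324, 0.084], 0.87), ([0.644, -0.012, 0.033], 0.67)]
brush_jar [([0.508, -0.351, 0.004], 0.35), ([0.39, -0.152, 0.012], 0.24)]
brush [([0.341, 0.129, 0.008], 0.7)]
clamp [([0.39, -0.15, 0.012], 0.85)]
gauge_hole [([0.56, -0.016, 0.033], 0.97)]
post_tip [([0.446, 0.348, 0.012], 0.78), ([0.391, -0.154, 0.009], 0.32)]
flap_edge [([0.704, -0.016, 0.04], 0.88), ([0.56, -0.018, 0.033], 0.27)]
shield_edge [([0.506, -0.348, 0.004], 0.71)]
```

View pics/top0.png

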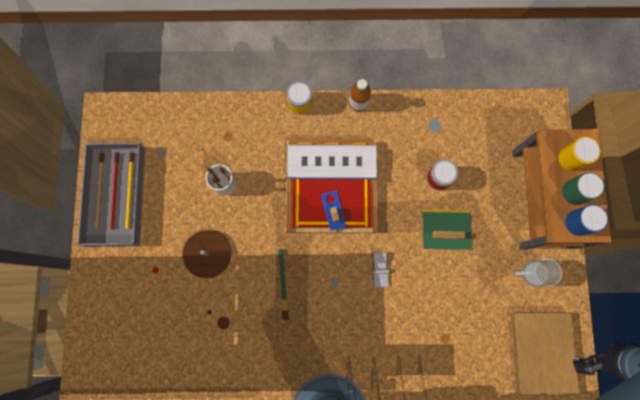

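The top view shows the gauge at about (333,210) with its hole end up-left, the stand at (207,254), the shield at (447,230) and the bed with its flap at (332,160).

```bash
cat > fit.py <<'E'
from h import *
def rect(P):
    (c,s,a)=cv2.minAreaRect(P[:,:2].astype(np.float32)*1000); return np.round(c,1),np.round(s,1),round(a,2)
def masks(p,W):
    hsv=cv2.cvtColor(p,cv2.COLOR_RGB2HSV).astype(int);h,s,v=hsv[...,0],hsv[...,1],hsv[...,2];z=W[...,2];x=W[...,0];y=W[...,1]
    return dict(blue=(h>100)&(h<130)&(s>120)&(z>.025)&(z<.06),green=(h>45)&(h<95)&(s>80)&(z<.03),red=((h<6)|(h>174))&(s>150)&(z>.022)&(z<.045),white=(s<60)&(v>120)&(z>.03)&(z<.055))
def big(m,W):
    n,l,st,_=cv2.connectedComponentsWithStats(m.astype(np.uint8));k=1+np.argmax(st[1:,4]);return W[l==k],l==k
E
python3 - <<'E'
from fit import *
d=np.load('top0.npz');p,W=d['p'],d['W']
x,y,z=W[...,0],W[...,1],W[...,2]
for n,m in masks(p,W).items():
    P,_=big(m,W);print(n,len(P),rect(P),np.median(P[:,2]))
def box(cx,cy,r,lo,hi): return (abs(x-cx)<r)&(abs(y-cy)<r)&(z>lo)&(z<hi)
for n,b in dict(gg=box(.56,-.017,.07,.045,.08),sg=box(.5,-.348,.09,.02,.05),disc=box(.442,.349,.09,.008,.025),post=box(.442,.349,.05,.03,.08),flap=box(.70,-.018,.15,.036,.06),bed=box(.645,-.011,.19,.012,.06)).items():
    P,_=big(b,W);print(n,len(P),rect(P),np.round(P.mean(0),4))
m=bot.camera_model('wrist');s=bot.state();R=np.array(m['R']);C=-R.T@m['t'];print(np.array(s['orientation']).T@(C-s['eef_pos']),np.array(m['camera_matrix']),R@s['orientation'])
E
```

```text
blue 343 (array([565.4, -16.8]), array([108.1,  44.7]), 13.28) 0.034868817200823445
green 1241 (array([ 506.8, -349.5]), array([136.2, 104.6]), 89.35) 0.003532229553446253
red 2088 (array([598.2, -11.8]), array([186.8, 124.2]), 89.46) 0.02991415503395093
white 2709 (array([710.2, -14. ]), array([260.4, 101.2]), 88.94) 0.0407777356356052
gg 92 (array([551.4, -19.8]), array([38.9, 17.7]), 12.14) [ 0.551  -0.0197  0.0602]
sg 223 (array([ 492. , -348.7]), array([90.1, 20.2]), 89.62) [ 0.4925 -0.3477  0.0314]
disc 1775 (array([446.2, 351.2]), array([139.8, 136.1]), 89.37) [0.4456 0.3503 0.0149]
post 25 (array([446.2, 349.5]), array([10.7,  9. ]), 16.68) [0.4458 0.3487 0.0556]
flap 3044 (array([716.2, -13.8]), array([260.3, 125.3]), 89.38) [ 0.7147 -0.0138  0.0412]
bed 8343 (array([643.2, -12.6]), array([270.2, 279.5]), 89.26) [ 0.64   -0.0129  0.0334]
[ 0.0774801   0.00035037 -0.15636465] [[293.50007611   0.         315.79771539]
 [  0.         293.50007611 197.97593708]
 [  0.           0.           1.        ]] [[ 1.60294259e-04  9.99999986e-01 -4.66504062e-05]
 [-9.50962408e-01  1.38004544e-04 -3.09306450e-01]
 [-3.09306439e-01  9.39428307e-05  9.50962417e-01]]
```

Emit:
{"api": "step_arm", "payload": {
  "rows": [
    [1,2.5,4,0,0,0,-0.01],
    [1,2.5,4,0,0,0,-0.01],
    [1,2.5,4,0,0,0,-0.01],
    [1,2.5,4,0,0,0,-0.01],
    [1,2.5,4,0,0,0,-0.005]
  ]
}}

```text
t: 1.25
eef_pos: [0.3035, -0.4237, 0.2175]
orientation: [[0.973, 0.229, 0.001], [0.229, -0.973, -0.001], [0.0, 0.001, -1.0]]
force: [0.7, -0.5, 0.8]
opening: 0.0853
grasp_force: 0.0
```

Emit:
{"api": "step_arm", "payload": {
  "rows": [
    [1,2.5,4,0,0,0,0],
    [1,2.5,4,0,0,0,0],
    [1,2.5,4,0,0,0,0],
    [1,2.5,4,0,0,0,0],
    [1,2.5,4,0,0,0,0]
  ]
}}

```text
t: 1.75
eef_pos: [0.4285, -0.2237, 0.2177]
orientation: [[0.973, 0.229, 0.001], [0.229, -0.973, -0.001], [0.001, 0.001, -1.0]]
force: [0.0, 0.4, -0.2]
opening: 0.0855
grasp_force: 0.0
```

Emit:
{"api": "step_arm", "payload": {
  "rows": [
    [1,2.5,4,0,0,0,0],
    [1,2.5,4,0,0,0,0],
    [1,2.5,4,0,0,0,0],
    [1,2.5,4,0,0,0,0],
    [1,2,4,0,0,0,0]
  ]
}}

```text
t: 2.25
eef_pos: [0.549, -0.0236, 0.2176]
orientation: [[0.973, 0.229, 0.002], [0.229, -0.973, -0.0], [0.001, 0.0, -1.0]]
force: [0.2, 0.2, -0.4]
opening: 0.0855
grasp_force: 0.0
```

Run:
```python
from fit import *
s=bot.state();print(s['t'],s['eef_pos'],s['joint_positions'])
p,W=cloud('wrist');save(p,'w1');np.savez('w1.npz',p=p,W=W)
print(np.round(bot.state()['orientation'],3))
x,y,z=W[...,0],W[...,1],W[...,2]
for n,m in masks(p,W).items():
    if m.any(): P,_=big(m,W);print(n,len(P),rect(P),np.median(P[:,2]))
b=(abs(x-.56)<.07)&(abs(y+.017)<.07)&(z>.052)&(z<.08)
P,_=big(b,W);print(len(P),rect(P),P.mean(0))
```

```text
2.25 [ 0.54900826 -0.02364939  0.21763169] [ 0.3754599   0.22705842 -0.46114178  1.82277307  0.11192804  1.11574853
 -1.46385371]
[[ 0.971  0.241  0.006]
 [ 0.241 -0.971  0.008]
 [ 0.007 -0.006 -1.   ]]
blue 2364 (array([566.9,  -5.2]), array([107. ,  44.8]), 13.95) 0.035283019602169806
green 5168 (array([ 513.6, -337.4]), array([139.7, 106.4]), 89.24) 0.0015487500368912244
red 15421 (array([ 5.976e+02, -1.000e-01]), array([191.5, 126.1]), 89.88) 0.030497716241803377
white 16314 (array([710. ,   0.8]), array([ 96.7, 264. ]), 0.94) 0.041678827982642226
575 (array([553.7,  -7.9]), array([39.6, 16.8]), 14.12) [ 0.55467846 -0.00782652  0.06075453]
```

View pics/w1.png

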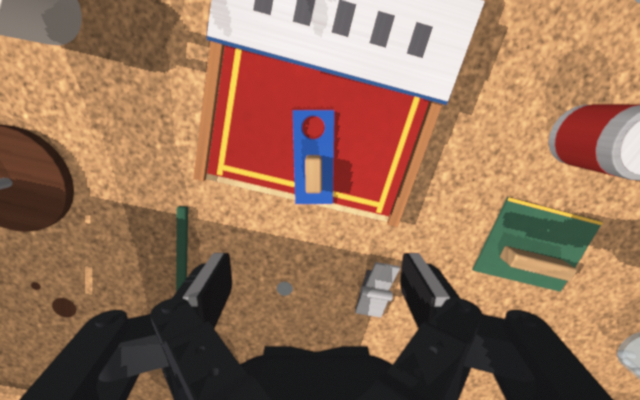

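The wrist view shows the gauge at (313,155) with hole up, flap's blue edge above it, and the shield at right. I took the camera model after the picture while the arm was still moving, so I will retake with the right order.

```bash
sed -i 's/    p,d=bot.read_camera(cam); m=bot.camera_model(cam)/    m=bot.camera_model(cam); p,d=bot.read_camera(cam)/' h.py
cat > look.py <<'E'
from fit import *
def look(name,gx=.56,gy=-.017,lo=.052,r=.07):
    p,W=cloud('wrist');save(p,name);np.savez(name+'.npz',p=p,W=W)
    s=bot.state();print(s['t'],np.round(s['eef_pos'],4),np.round(s['orientation'],3).tolist())
    x,y,z=W[...,0],W[...,1],W[...,2]
    for n,m in masks(p,W).items():
        if m.any(): P,_=big(m,W);print(n,len(P),rect(P),np.median(P[:,2]))
    b=(abs(x-gx)<r)&(abs(y-gy)<r)&(z>lo)&(z<.08)
    P,_=big(b,W);print(len(P),rect(P),P.mean(0))
    return p,W
E
python3 -c "
from look import *
look('w2')"
```

```text
2.35 [ 0.5502 -0.0157  0.2181] [[0.97, 0.242, 0.003], [0.242, -0.97, 0.006], [0.005, -0.005, -1.0]]
blue 2341 (array([563.3, -17.8]), array([107.6,  44.6]), 13.32) 0.03452468891909499
green 5147 (array([ 506.4, -349.5]), array([140.9, 107.2]), 88.49) 0.0035680738928841587
red 15086 (array([594.2, -13.2]), array([191.6, 125.9]), 89.25) 0.02953051879328154
white 17681 (array([709.8, -14.3]), array([264.5,  99.4]), 89.37) 0.04051320540703915
570 (array([550.6, -20.7]), array([39.1, 17.7]), 13.95) [ 0.55144058 -0.02007033  0.06001862]
```

Emit:
{"api": "step_arm", "payload": {
  "rows": [
    [1,0,0,-2,0,0,0],
    [1,0,0,-2,0,0,0],
    [1,0,0,-2,0,0,0],
    [1,0,0,-1,0,0,0],
    [1,0,0,0,0,0,0]
  ]
}}

```text
t: 2.85
eef_pos: [0.5461, -0.0257, 0.1456]
orientation: [[0.973, 0.229, -0.004], [0.229, -0.973, 0.0], [-0.004, -0.001, -1.0]]
force: [-0.7, -0.5, -0.8]
opening: 0.0854
grasp_force: 0.0
```

Emit:
{"api": "step_arm", "payload": {
  "rows": [
    [1,0.4,0.5,-2,0,0,0],
    [1,0,0,-2.5,0,0,0],
    [1,0,0,-2,0,0,0],
    [1,0,0,-1.6,0,0,0],
    [1,0,0,0,0,0,0]
  ]
}}

```text
t: 3.35
eef_pos: [0.5502, -0.0206, 0.0646]
orientation: [[0.973, 0.229, -0.003], [0.229, -0.973, 0.0], [-0.003, -0.001, -1.0]]
force: [0.2, 0.9, -0.8]
opening: 0.0854
grasp_force: 0.0
```

Emit:
{"api": "step_arm", "payload": {
  "rows": [
    [1,0,0,0,0,0,0],
    [-1,0,0,0,0,0,0],
    [-1,0,0,0,0,0,0],
    [-1,0,0,0,0,0,0],
    [-1,0,0,0,0,0,0]
  ]
}}

```text
t: 3.85
eef_pos: [0.5521, -0.0203, 0.0667]
orientation: [[0.973, 0.23, 0.001], [0.23, -0.973, -0.0], [0.001, 0.0, -1.0]]
force: [-0.3, -0.7, 0.3]
opening: 0.0281
grasp_force: 0.0
```

Emit:
{"api": "step_arm", "payload": {
  "rows": [
    [-1,0,0,0,0,0,0],
    [-1,0,0,0,0,0,0],
    [-1,0,0,0,0,0,0],
    [-1,0,0,0,0,0,0],
    [-1,0,0,0,0,0,0]
  ]
}}

```text
t: 4.35
eef_pos: [0.5516, -0.0202, 0.0661]
orientation: [[0.973, 0.23, -0.0], [0.23, -0.973, 0.0], [-0.0, -0.0, -1.0]]
force: [-0.3, -0.1, -0.6]
opening: -0.0002
grasp_force: 0.0
```

```bash
python3 -c "
from look import *
look('w3')
p,W=cloud('scene');save(p,'s3')"
```

```text
4.4 [ 0.5516 -0.0202  0.0661] [[0.973, 0.23, -0.0], [0.23, -0.973, 0.0], [-0.0, -0.0, -1.0]]
blue 5947 (array([564.6, -17.5]), array([106.7,  45.4]), 13.38) 0.03458857279132172
green 4767 (array([ 509. , -324.9]), array([ 92.7, 112.8]), 88.78) 0.0035978977097314534
red 47756 (array([594.3, -13.1]), array([193.7, 127.9]), 89.14) 0.029596277705021764
white 21785 (array([662.6, -40.9]), array([ 54. , 227.1]), 13.22) 0.040577255486236495
1049 (array([555.9, -19.3]), array([28.4, 17.7]), 12.77) [ 0.56039536 -0.01809576  0.05970639]
```

View pics/w3.png

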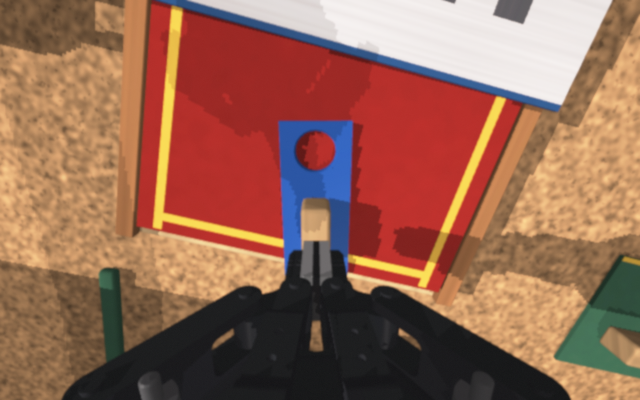

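The gauge has not moved (hole at 315,150, grip at 315,218). The shut fingers end at about (316,250), above or behind the grip. I will measure where the tips really are.

Run:
```python
from h import *
d=np.load('w3.npz');W=d['W'];print(np.round(W[240:300:6,308],3).tolist());print(np.round(W[200:250:6,316],3).tolist());print(np.round(W[252,300:334:4],3).tolist())
s=bot.state();R=np.array(s['orientation'])
Q=(W-s['eef_pos'])@R
m=(abs(Q[...,0])<.06)&(abs(Q[...,1])<.05)&(Q[...,2]<.03)&(Q[...,2]>-.08)
print(np.round(Q[240:300:6,308],3).tolist())
p=cv2.imread('pics/s3.png');m=bot.camera_model('scene');c=np.array(m['R'])@s['eef_pos']+m['t'];c=np.array(m['camera_matrix'])@c;u,v=(c[:2]/c[2]).astype(int);print(u,v)
a=p[max(0,v-75):v+75,max(0,u-100):u+100];cv2.imwrite('pics/s3c.png',cv2.resize(a,None,fx=4,fy=4,interpolation=cv2.INTER_CUBIC))
```

```text
[[0.56, -0.015, 0.084], [0.56, -0.015, 0.092], [0.56, -0.015, 0.096], [0.56, -0.015, 0.102], [0.56, -0.015, 0.107], [0.56, -0.015, 0.113], [0.56, -0.015, 0.118], [0.561, -0.015, 0.123], [0.561, -0.015, 0.127], [0.561, -0.015, 0.131]]
[[0.569, -0.017, 0.043], [0.569, -0.017, 0.055], [0.567, -0.017, 0.059], [0.564, -0.018, 0.061], [0.56, -0.019, 0.061], [0.556, -0.02, 0.06], [0.552, -0.021, 0.06], [0.561, -0.019, 0.087], [0.561, -0.019, 0.093]]
[[0.555, -0.012, 0.09], [0.559, -0.013, 0.096], [0.56, -0.015, 0.096], [0.56, -0.017, 0.096], [0.561, -0.019, 0.098], [0.562, -0.02, 0.098], [0.562, -0.022, 0.097], [0.562, -0.024, 0.097], [0.559, -0.027, 0.09]]
[[0.009, -0.004, -0.018], [0.01, -0.003, -0.025], [0.009, -0.003, -0.03], [0.009, -0.003, -0.036], [0.009, -0.003, -0.041], [0.01, -0.003, -0.047], [0.01, -0.003, -0.051], [0.01, -0.003, -0.056], [0.01, -0.003, -0.06], [0.011, -0.002, -0.065]]
301 205
```

View pics/s3c.png

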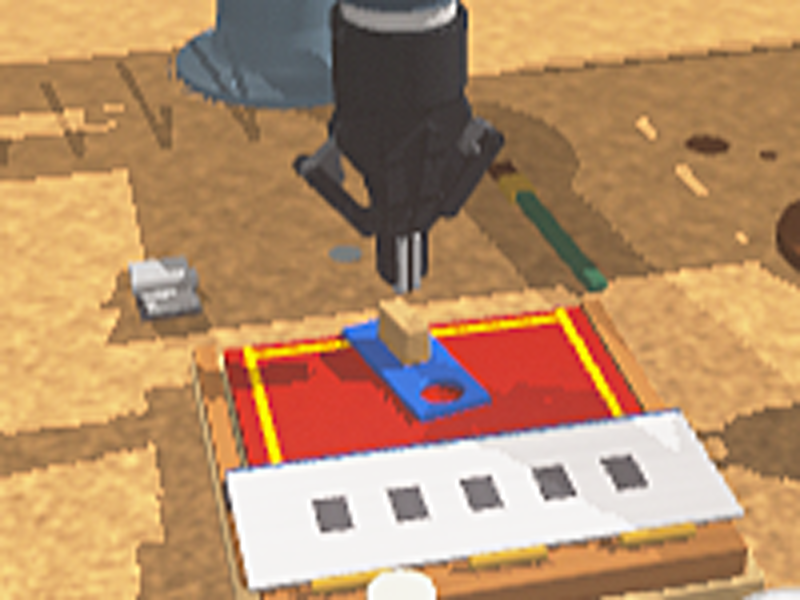

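The shut fingertips hang about 20 mm above the grip, with their ends at z ≈ 0.080. That is roughly 15 mm above the reported TCP, not 25 mm below it as documented. The horizontal position is right. I'll rely on the measured offset: open, go lower in stages, and check.

Emit:
{"api": "step_arm", "payload": {
  "rows": [
    [0.2,0,0,0,0,0,0],
    [0.2,0,0,0,0,0,0],
    [0.2,0,0,0,0,0,0],
    [0.2,0,0,-1,0,0,0],
    [0.2,0,0,-1.5,0,0,0]
  ]
}}

```text
t: 4.95
eef_pos: [0.5527, -0.0203, 0.0412]
orientation: [[0.973, 0.23, 0.002], [0.23, -0.973, -0.0], [0.002, 0.001, -1.0]]
force: [0.3, -0.3, -1.0]
opening: 0.0512
grasp_force: 0.0
```

Emit:
{"api": "step_arm", "payload": {
  "rows": [
    [0.2,0,0,-1,0,0,0],
    [0.2,0,0,0,0,0,0],
    [0.2,0,0,0,0,0,0],
    [-1,0,0,0,0,0,0],
    [-1,0,0,0,0,0,0]
  ]
}}

```text
t: 5.45
eef_pos: [0.5523, -0.0202, 0.0317]
orientation: [[0.973, 0.23, 0.001], [0.23, -0.973, 0.0], [0.001, 0.0, -1.0]]
force: [-0.1, -0.1, 0.1]
opening: 0.0229
grasp_force: 0.0
```

Emit:
{"api": "step_arm", "payload": {
  "rows": [
    [-1,0,0,0,0,0,0],
    [-1,0,0,0,0,0,0],
    [-1,0,0,0,0,0,0],
    [-1,0,0,0,0,0,0],
    [-1,0,0,0,0,0,0]
  ]
}}

```text
t: 5.95
eef_pos: [0.5523, -0.0202, 0.0316]
orientation: [[0.973, 0.23, 0.001], [0.23, -0.973, -0.0], [0.001, 0.0, -1.0]]
force: [0.1, 0.0, 3.5]
opening: 0.0166
grasp_force: 62.5
```

Run:
```python
from look import *
p,W=look('w4')
print(np.round(W[200:260:4,316],3).tolist());print(np.round(W[200:260:4,306],3).tolist())
```

```text
6.0 [ 0.5522 -0.0202  0.0316] [[0.973, 0.23, 0.001], [0.23, -0.973, 0.0], [0.001, 0.0, -1.0]]
blue 7083 (array([582.6, -13.6]), array([70.3, 45.7]), 13.29) 0.03425107214274787
green 2404 (array([ 484.3, -285.7]), array([86.7, 41.4]), 30.28) 0.0035598837457110778
red 68639 (array([594.4, -13.2]), array([194.5, 128.9]), 89.32) 0.02925785968814169
white 22007 (array([681.2, -54.1]), array([182.5,  42.4]), 89.18) 0.04059044357845429
4237 (array([551.6, -19.2]), array([39.3, 38.7]), 64.34) [ 0.55530607 -0.01976074  0.06283069]
[[0.578, -0.015, 0.034], [0.576, -0.015, 0.035], [0.573, -0.016, 0.034], [0.571, -0.016, 0.033], [0.569, -0.017, 0.034], [0.569, -0.017, 0.04], [0.569, -0.017, 0.047], [0.569, -0.017, 0.052], [0.569, -0.017, 0.057], [0.568, -0.017, 0.059], [0.566, -0.017, 0.06], [0.564, -0.018, 0.06], [0.563, -0.018, 0.06], [0.56, -0.019, 0.06], [0.558, -0.019, 0.06]]
[[0.577, -0.009, 0.034], [0.574, -0.01, 0.034], [0.572, -0.01, 0.033], [0.57, -0.011, 0.034], [0.568, -0.011, 0.034], [0.568, -0.012, 0.041], [0.568, -0.012, 0.047], [0.568, -0.012, 0.052], [0.569, -0.012, 0.058], [0.568, -0.012, 0.061], [0.565, -0.013, 0.06], [0.563, -0.013, 0.06], [0.562, -0.013, 0.062], [0.559, -0.014, 0.061], [0.558, -0.014, 0.061]]
```

View pics/w4.png

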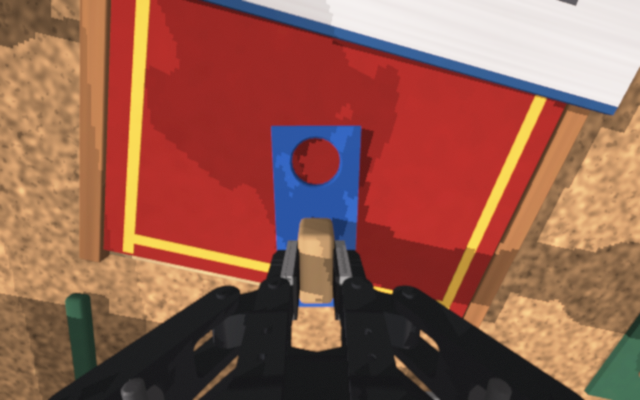

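Picture: the fingers hold the wooden grip at (315,255), with the hole clear at (315,160). The gripper reads an opening of 16.6 mm at 62 N. Lifting and carrying to the post.

Emit:
{"api": "step_arm", "payload": {
  "rows": [
    [-1,0,0,1,0,0,0],
    [-1,0,0,2,0,0,0],
    [-1,0,0,2,0,0,0],
    [-1,0,0,2,0,0,0],
    [-1,-0.4,0.8,1,0,0,0]
  ]
}}

```text
t: 6.5
eef_pos: [0.5487, -0.0137, 0.1128]
orientation: [[0.974, 0.227, 0.002], [0.227, -0.974, -0.001], [0.002, 0.001, -1.0]]
force: [0.5, 0.0, -0.1]
opening: 0.0161
grasp_force: 62.1
```

Emit:
{"api": "step_arm", "payload": {
  "rows": [
    [-1,-1.5,3.5,0,0,0,0],
    [-1,-1.5,3.5,0,0,0,0],
    [-1,-1.5,3.5,0,0,0,0],
    [-1,-1.5,3.5,0,0,0,0],
    [-1,-1.5,3.5,0,0,0,0]
  ]
}}

```text
t: 7.0
eef_pos: [0.4705, 0.1642, 0.1107]
orientation: [[0.973, 0.23, -0.001], [0.23, -0.973, -0.0], [-0.001, 0.0, -1.0]]
force: [0.2, 0.3, -1.8]
opening: 0.0163
grasp_force: 62.1
```

Emit:
{"api": "step_arm", "payload": {
  "rows": [
    [-1,-1.5,3.5,0,0,0,0],
    [-1,-1.5,3.5,0,0,0,0],
    [-1,-1.5,3.5,0,0,0,0],
    [-1,-1.5,3.5,0,0,0,0],
    [-1,-1.5,3.5,0,0,0,0]
  ]
}}

```text
t: 7.5
eef_pos: [0.3956, 0.3387, 0.1107]
orientation: [[0.973, 0.23, -0.001], [0.23, -0.973, -0.001], [-0.001, 0.001, -1.0]]
force: [1.0, 0.4, -0.9]
opening: 0.0162
grasp_force: 62.1
```

Emit:
{"api": "step_arm", "payload": {
  "rows": [
    [-1,0,0,0,0,0,0],
    [-1,0,0,0,0,0,0],
    [-1,0,0,0,0,0,0],
    [-1,0,0,0,0,0,0],
    [-1,0,0,0,0,0,0]
  ]
}}

```text
t: 8.0
eef_pos: [0.3983, 0.3362, 0.1109]
orientation: [[0.974, 0.227, -0.0], [0.227, -0.974, -0.001], [-0.0, 0.001, -1.0]]
force: [-0.1, 0.2, -0.5]
opening: 0.0164
grasp_force: 62.0
```

Run:
```python
from fit import *
p,W=cloud('wrist');save(p,'w5');np.savez('w5.npz',p=p,W=W)
hsv=cv2.cvtColor(p,cv2.COLOR_RGB2HSV).astype(int);h,s,v=[hsv[...,i] for i in range(3)];x,y,z=[W[...,i] for i in range(3)]
m=(h>100)&(h<130)&(s>120)&(z>.07)&(z<.15)&(x>.38)
P,mm=big(m,W);print('blue',len(P),rect(P),np.median(P[:,2]))
f=cv2.morphologyEx(mm.astype(np.uint8),cv2.MORPH_CLOSE,np.ones((3,3)))
cs,hi=cv2.findContours(f,cv2.RETR_CCOMP,cv2.CHAIN_APPROX_NONE)
M=bot.camera_model('wrist');K=np.array(M['camera_matrix']);R=np.array(M['R']);t=np.array(M['t']);C=-R.T@t
zt=np.median(P[:,2])
for c,q in zip(cs,hi[0]):
    if q[3]>=0 and len(c)>30:
        uv=c[:,0].astype(float);r=np.c_[uv,np.ones(len(uv))]@np.linalg.inv(K).T@R
        X=C+r*((zt-C[2])/r[:,2])[:,None];print('hole',cv2.minEnclosingCircle((X[:,:2]*1000).astype(np.float32)),uv.mean(0))
b=(abs(x-.446)<.03)&(abs(y-.35)<.03)&(z>.025)&(z<.075)
if b.any(): Q,_=big(b,W);print('post',len(Q),Q.mean(0),Q.max(0))
```

```text
blue 7153 (array([428.5, 343. ]), array([70.6, 46.1]), 13.06) 0.11345619267311355
hole ((445.0955505371094, 346.9073791503906), 13.401350975036621) [315.79710145 160.83333333]
post 259 [0.44477696 0.35054083 0.06245193] [0.44976724 0.35632675 0.06583275]
```

View pics/w5.png

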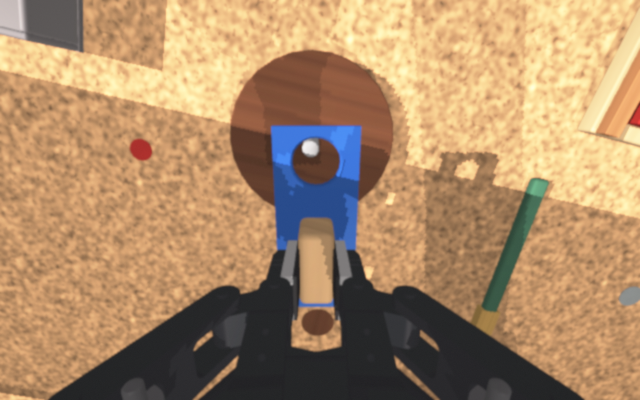

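The hole (316,161) sits almost over the post tip (311,148) and needs about +3 mm in y. Lowering.

Emit:
{"api": "step_arm", "payload": {
  "rows": [
    [-1,0.1,0.3,0,0,0,0],
    [-1,0,0,-2,0,0,0],
    [-1,0,0,-2,0,0,0],
    [-1,0,0,-2,0,0,0],
    [-1,0,0,-2,0,0,0]
  ]
}}

```text
t: 8.55
eef_pos: [0.3992, 0.3408, 0.0306]
orientation: [[0.973, 0.229, 0.001], [0.229, -0.973, 0.0], [0.001, -0.0, -1.0]]
force: [0.1, -0.7, -2.0]
opening: 0.0164
grasp_force: 62.0
```

Emit:
{"api": "step_arm", "payload": {
  "rows": [
    [-1,0,0,-0.8,0,0,0],
    [-1,0,0,-0.4,0,0,0],
    [-1,0,0,-0.1,0,0,0],
    [-1,0,0,0,0,0,0],
    [-1,0,0,0,0,0,0]
  ]
}}

```text
t: 9.05
eef_pos: [0.3994, 0.3414, 0.0191]
orientation: [[0.973, 0.23, 0.002], [0.23, -0.973, 0.001], [0.002, -0.001, -1.0]]
force: [0.5, 1.1, -0.5]
opening: 0.0164
grasp_force: 62.0
```

Emit:
{"api": "step_arm", "payload": {
  "rows": [
    [-1,0,0,-0.2,0,0,0],
    [-1,0,0,-0.1,0,0,0],
    [-1,0,0,0,0,0,0],
    [-1,0,0,0,0,0,0],
    [-1,0,0,0,0,0,0]
  ]
}}

```text
t: 9.55
eef_pos: [0.3995, 0.3415, 0.0169]
orientation: [[0.973, 0.23, 0.002], [0.23, -0.973, 0.0], [0.002, 0.0, -1.0]]
force: [-1.7, -1.3, 7.7]
opening: 0.0167
grasp_force: 63.2
```

Emit:
{"api": "step_arm", "payload": {
  "rows": [
    [0.2,0,0,0,0,0,0],
    [0.2,0,0,0,0,0,0],
    [0.2,0,0,0,0,0,0],
    [0.2,0,0,0,0,0,0],
    [0.2,0,0,2,0,0,0]
  ]
}}

```text
t: 10.05
eef_pos: [0.3966, 0.3386, 0.0329]
orientation: [[0.973, 0.23, -0.005], [0.23, -0.973, -0.004], [-0.006, 0.003, -1.0]]
force: [-1.0, -0.9, -0.9]
opening: 0.0514
grasp_force: 0.0
```

Emit:
{"api": "step_arm", "payload": {
  "rows": [
    [0.2,0,0,4,0,0,0],
    [0.2,0,0,4,0,0,0],
    [0.2,0,0,4,0,0,0],
    [0.2,0,0,0,0,0,0],
    [0.2,0,0,0,0,0,0]
  ]
}}

```text
t: 10.55
eef_pos: [0.3994, 0.3412, 0.1563]
orientation: [[0.973, 0.23, 0.003], [0.23, -0.973, 0.001], [0.003, -0.001, -1.0]]
force: [-0.7, 0.4, 0.3]
opening: 0.0515
grasp_force: 0.0
```

Run:
```python
from fit import *
p,W=cloud('wrist');save(p,'w6')
hsv=cv2.cvtColor(p,cv2.COLOR_RGB2HSV).astype(int);h,s,v=[hsv[...,i] for i in range(3)];x,y,z=[W[...,i] for i in range(3)]
m=(h>100)&(h<130)&(s>120)&(z<.15)&(abs(x-.42)<.1)&(abs(y-.34)<.1)
P,mm=big(m,W);print('blue',len(P),rect(P),np.median(P[:,2]),np.percentile(P[:,2],[5,95]));print(bot.state()['t'])
p,W=cloud('top');save(p,'top6');np.savez('top6.npz',p=p,W=W)
x,y,z=[W[...,i] for i in range(3)]
for n,m in list(masks(p,W).items())[1:]:
    P,_=big(m,W);print(n,len(P),rect(P),np.median(P[:,2]))
```

```text
blue 3229 (array([410.9, 343.6]), array([109.5,  46.4]), 13.21) 0.01951957584207325 [0.01831814 0.02066134]
10.6
green 1256 (array([ 506.9, -348.9]), array([136.3, 104.8]), 89.05) 0.0036301025161128387
red 2614 (array([598.2, -12.3]), array([184.9, 123.6]), 89.27) 0.029992803989666122
white 2715 (array([710.4, -14.6]), array([260.8, 101.3]), 88.54) 0.040962633125808785
```

View pics/w6.png

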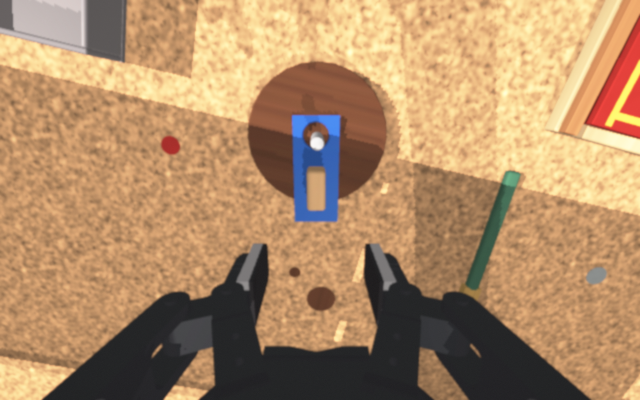

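The gauge lies flat on the disc (plate top at z 0.0195) with the post through its hole at (317,140). Next I go to the shield, turning the hand about 76° so it closes across the bar.

Emit:
{"api": "step_arm", "payload": {
  "rows": [
    [0.2,0.6,-4.6,0,0,0,0.088],
    [0.2,0.6,-4.6,0,0,0,0.088],
    [0.2,0.6,-4.6,0,0,0,0.088],
    [0.2,0.6,-4.6,0,0,0,0.088],
    [0.2,0.6,-4.6,0,0,0,0.088]
  ]
}}

```text
t: 11.15
eef_pos: [0.427, 0.1084, 0.1534]
orientation: [[0.78, 0.625, -0.004], [0.625, -0.78, -0.001], [-0.003, -0.002, -1.0]]
force: [0.9, -0.8, 0.1]
opening: 0.051
grasp_force: 0.0
```

Emit:
{"api": "step_arm", "payload": {
  "rows": [
    [0.2,0.6,-4.6,0,0,0,0.088],
    [0.2,0.6,-4.6,0,0,0,0.088],
    [0.2,0.6,-4.6,0,0,0,0.088],
    [0.2,0.6,-4.6,0,0,0,0.088],
    [0.2,0.6,-4.6,0,0,0,0.088]
  ]
}}

```text
t: 11.65
eef_pos: [0.457, -0.1209, 0.1533]
orientation: [[0.44, 0.898, -0.004], [0.898, -0.44, 0.001], [-0.001, -0.004, -1.0]]
force: [0.6, 0.1, 0.6]
opening: 0.0512
grasp_force: 0.0
```

Emit:
{"api": "step_arm", "payload": {
  "rows": [
    [0.2,0.6,-4.6,0,0,0,0.088],
    [0.2,0.6,-4.6,0,0,0,0.088],
    [0.2,0.6,-4.6,0,0,0,0.088],
    [0.2,0.6,-4.6,0,0,0,0.088],
    [0.2,0.6,-4.6,0,0,0,0.088]
  ]
}}

```text
t: 12.15
eef_pos: [0.4872, -0.3502, 0.1525]
orientation: [[0.015, 1.0, -0.004], [1.0, -0.015, 0.003], [0.002, -0.004, -1.0]]
force: [0.6, 0.4, 0.4]
opening: 0.0508
grasp_force: 0.0
```

Emit:
{"api": "step_arm", "payload": {
  "rows": [
    [0.2,0,0,0,0,0,0],
    [0.2,0,0,0,0,0,0],
    [0.2,0,0,0,0,0,0],
    [0.2,0,0,0,0,0,0],
    [0.2,0,0,0,0,0,0]
  ]
}}

```text
t: 12.65
eef_pos: [0.489, -0.3473, 0.155]
orientation: [[0.016, 1.0, -0.0], [1.0, -0.016, 0.001], [0.001, -0.0, -1.0]]
force: [0.4, -0.1, -0.1]
opening: 0.0514
grasp_force: 0.0
```

Run:
```python
from look import *
p,W=look('w7',.49,-.349,.022,.09)
R=np.array(bot.state()['orientation']);print('yaw',np.degrees(np.arctan2(R[1,0],R[0,0])))
```

```text
12.7 [ 0.489  -0.3477  0.1552] [[0.017, 1.0, -0.0], [1.0, -0.017, 0.0], [0.0, -0.0, -1.0]]
green 10174 (array([ 506.3, -350.7]), array([137.4, 107.9]), 88.61) 0.0035098571560028347
red 851 (array([ 637.6, -325.6]), array([69. , 24.1]), 70.77) 0.03420914468296494
white 92 (array([ 356.4, -569.7]), array([14.8,  1.9]), 34.06) 0.046212788445835026
1735 (array([ 490.4, -349.5]), array([89.5, 20. ]), 88.48) [ 0.4904352  -0.34730011  0.03117233]
yaw 89.04801412566952
```

Emit:
{"api": "step_arm", "payload": {
  "rows": [
    [0.2,0.15,-0.2,-3,0,0,-0.007],
    [0.2,0,0,-4,0,0,0],
    [0.2,0,0,-4,0,0,0],
    [0.2,0,0,-3,0,0,0],
    [0.2,0,0,-1,0,0,0]
  ]
}}

```text
t: 13.2
eef_pos: [0.4874, -0.3488, 0.0016]
orientation: [[0.025, 1.0, -0.006], [1.0, -0.025, 0.004], [0.004, -0.006, -1.0]]
force: [-1.0, -0.1, 0.8]
opening: 0.0518
grasp_force: 0.0
```

Emit:
{"api": "step_arm", "payload": {
  "rows": [
    [0.2,0,0,-0.4,0,0,0],
    [0.2,0,0,0,0,0,0],
    [0.2,0,0,0,0,0,0],
    [0.2,0,0,0,0,0,0],
    [-1,0,0,0,0,0,0]
  ]
}}

```text
t: 13.7
eef_pos: [0.4911, -0.3519, 0.0026]
orientation: [[0.026, 1.0, 0.002], [1.0, -0.026, -0.002], [-0.001, 0.002, -1.0]]
force: [0.4, -0.6, 0.0]
opening: 0.0376
grasp_force: 0.0
```

Emit:
{"api": "step_arm", "payload": {
  "rows": [
    [-1,0,0,0,0,0,0],
    [-1,0,0,0,0,0,0],
    [-1,0,0,0,0,0,0],
    [-1,0,0,0,0,0,0],
    [-1,0,0,0,0,0,0]
  ]
}}

```text
t: 14.2
eef_pos: [0.491, -0.3518, 0.0022]
orientation: [[0.026, 1.0, 0.001], [1.0, -0.026, -0.001], [-0.001, 0.001, -1.0]]
force: [-0.3, 0.8, 6.2]
opening: 0.0183
grasp_force: 62.0
```

Emit:
{"api": "step_arm", "payload": {
  "rows": [
    [-1,0,0,1,0,0,0],
    [-1,0,0,2,0,0,0],
    [-1,0,0,2,0,0,0],
    [-1,0,0,2,0,0,0],
    [-1,0,1.8,2,0,0,0.012]
  ]
}}

```text
t: 14.7
eef_pos: [0.4884, -0.3363, 0.0916]
orientation: [[0.018, 1.0, -0.001], [1.0, -0.018, -0.002], [-0.002, -0.001, -1.0]]
force: [0.1, -0.0, -0.5]
opening: 0.0184
grasp_force: 61.1
```

Emit:
{"api": "step_arm", "payload": {
  "rows": [
    [-1,0.8,3.2,0,0,0,0],
    [-1,0.8,3.2,0,0,0,0],
    [-1,0.8,3.2,0,0,0,0],
    [-1,0.8,3.2,0,0,0,0],
    [-1,0.8,3.2,0,0,0,0]
  ]
}}

```text
t: 15.2
eef_pos: [0.5292, -0.1718, 0.0908]
orientation: [[0.014, 1.0, -0.002], [1.0, -0.014, 0.0], [0.0, -0.002, -1.0]]
force: [0.0, 0.3, -2.1]
opening: 0.0186
grasp_force: 61.1
```

Emit:
{"api": "step_arm", "payload": {
  "rows": [
    [-1,0.8,3.2,0,0,0,0],
    [-1,0.8,3.2,0,0,0,0],
    [-1,0.8,3.2,0,0,0,0],
    [-1,0.7,3.2,0,0,0,0],
    [-1,0.6,3.2,0,0,0,0]
  ]
}}

```text
t: 15.7
eef_pos: [0.5664, -0.0121, 0.0908]
orientation: [[0.014, 1.0, -0.002], [1.0, -0.014, -0.0], [-0.0, -0.002, -1.0]]
force: [-0.2, -0.4, -1.3]
opening: 0.0186
grasp_force: 61.1
```

Emit:
{"api": "step_arm", "payload": {
  "rows": [
    [-1,0,0,-1,0,0,0],
    [-1,0,0,-1,0,0,0],
    [-1,0,0,0,0,0,0],
    [-1,0,0,0,0,0,0],
    [-1,0,0,0,0,0,0]
  ]
}}

```text
t: 16.2
eef_pos: [0.5671, -0.015, 0.0712]
orientation: [[0.017, 1.0, -0.0], [1.0, -0.017, -0.001], [-0.001, -0.0, -1.0]]
force: [0.2, -0.4, -1.4]
opening: 0.0186
grasp_force: 61.0
```

Run:
```python
from fit import *
s=bot.state();print(s['t'],np.round(s['eef_pos'],4),np.round(s['orientation'],4).tolist())
for cam in('wrist','top'):
    p,W=cloud(cam);save(p,cam+'8');np.savez(cam+'8.npz',p=p,W=W)
    hsv=cv2.cvtColor(p,cv2.COLOR_RGB2HSV).astype(int);h,S,v=[hsv[...,i] for i in range(3)];x,y,z=[W[...,i] for i in range(3)]
    g=(h>45)&(h<95)&(S>80)&(z>.05)&(z<.1);P,_=big(g,W);print(cam,'green',len(P),rect(P))
    A=np.c_[P[:,:2],np.ones(len(P))];print('plane',np.linalg.lstsq(A,P[:,2],rcond=None)[0],np.median(P[:,2]))
    ye=(h>18)&(h<35)&(S>140)&(z>.05)&(z<.1)
    if ye.sum()>20:P,_=big(ye,W);print('yellow',len(P),rect(P))
    b=(h>95)&(h<130)&(S>90)&(z>.034)&(z<.05)&(abs(x-.66)<.03)
    if b.sum()>20:P,_=big(b,W);print('stripe',len(P),rect(P))
    w=masks(p,W)['white'];P,_=big(w,W);print('white',len(P),rect(P))
```

```text
16.2 [ 0.5671 -0.015   0.0712] [[0.0165, 0.9999, -0.0001], [0.9999, -0.0165, -0.0006], [-0.0006, -0.0001, -1.0]]
wrist green 25235 (array([581.3,   3.1]), array([104.5, 110. ]), 89.04)
plane [-0.00275573 -0.00072617  0.07410704] 0.0724629530464632
yellow 1263 (array([638.5,   1.4]), array([108. ,   4.9]), 88.95)
stripe 1779 (array([658.8,  17.3]), array([196.9,   5.1]), 89.09)
white 44308 (array([712. , -14.9]), array([260.3, 104.3]), 89.26)
top green 305 (array([584.3,  29.3]), array([ 50.8, 101.8]), 89.61)
plane [-0.00399183 -0.01918302  0.0759674 ] 0.0729717277704524
yellow 42 (array([877.1,  80.7]), array([65.4, 20.1]), 88.36)
white 2127 (array([710. , -14.2]), array([261.2, 102.6]), 88.84)
```

View pics/wrist8.png

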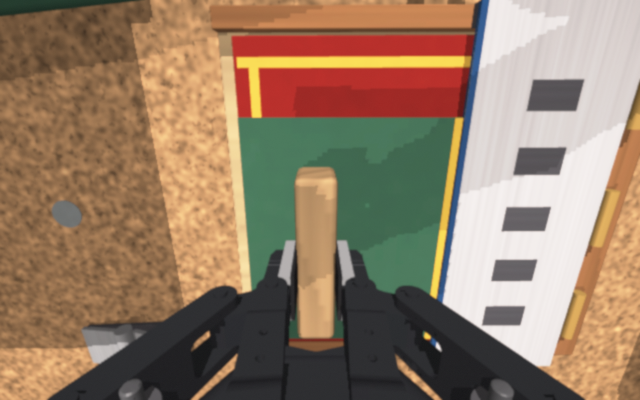

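The picture shows the level shield over the panel. Its yellow edge at (455,180) is about 16 mm short of the stencil's blue edge at (470,150), parallel to it and centred. Lowering onto the panel.

Emit:
{"api": "step_arm", "payload": {
  "rows": [
    [-1,0,0,-1,0,0,0],
    [-1,0,0,-1.3,0,0,0],
    [-1,0,0,-0.9,0,0,0],
    [-1,0,0,-0.5,0,0,0],
    [-1,0,0,0,0,0,0]
  ]
}}

```text
t: 16.8
eef_pos: [0.5662, -0.0132, 0.0329]
orientation: [[0.014, 1.0, -0.002], [1.0, -0.014, 0.0], [0.0, -0.002, -1.0]]
force: [0.2, 0.1, -1.0]
opening: 0.0186
grasp_force: 61.1
```

Emit:
{"api": "step_arm", "payload": {
  "rows": [
    [-1,0,0,-0.1,0,0,0],
    [-1,0,0,-0.1,0,0,0],
    [-1,0,0,0,0,0,0],
    [-1,0,0,0,0,0,0],
    [-1,0,0,0,0,0,0]
  ]
}}

```text
t: 17.3
eef_pos: [0.5673, -0.0133, 0.0324]
orientation: [[0.014, 1.0, 0.0], [1.0, -0.014, -0.0], [-0.0, 0.0, -1.0]]
force: [-0.0, -0.3, -1.5]
opening: 0.0183
grasp_force: 61.1
```

Emit:
{"api": "step_arm", "payload": {
  "rows": [
    [-1,0,0,-0.15,0,0,0],
    [-1,0,0,0,0,0,0],
    [-1,0,0,0,0,0,0],
    [-1,0,0,0,0,0,0],
    [-1,0,0,0,0,0,0]
  ]
}}

```text
t: 17.8
eef_pos: [0.5674, -0.0133, 0.0311]
orientation: [[0.014, 1.0, 0.0], [1.0, -0.014, -0.0], [-0.0, 0.0, -1.0]]
force: [-1.9, -0.3, 4.7]
opening: 0.0184
grasp_force: 62.0
```

Emit:
{"api": "step_arm", "payload": {
  "rows": [
    [-1,0.5,0,0,0,0,0],
    [-1,0.8,0,0,0,0,0],
    [-1,0.7,0,0,0,0,0],
    [-1,0,0,0,0,0,0],
    [-1,0,0,0,0,0,0]
  ]
}}

```text
t: 18.3
eef_pos: [0.5884, -0.0131, 0.0313]
orientation: [[0.014, 1.0, 0.002], [1.0, -0.014, 0.0], [0.0, 0.002, -1.0]]
force: [-0.7, -0.6, 4.7]
opening: 0.0185
grasp_force: 61.9
```

```bash
cat > chk.py <<'E'
from fit import *
import sys
s=bot.state();print(s['t'],np.round(s['eef_pos'],4),s['force'],s['moment'])
p,W=cloud('wrist');save(p,sys.argv[1])
hsv=cv2.cvtColor(p,cv2.COLOR_RGB2HSV).astype(int);h,S,v=[hsv[...,i] for i in range(3)];x,y,z=[W[...,i] for i in range(3)]
g=(h>45)&(h<95)&(S>80)&(z>.02)&(z<.045);P,_=big(g,W);print('green',rect(P),np.linalg.lstsq(np.c_[P[:,:2],np.ones(len(P))],P[:,2],rcond=None)[0],np.median(P[:,2]))
w=(S<60)&(v>120)&(z>.03)&(z<.07)&(x>.65);P,_=big(w,W);print('flap',rect(P),np.linalg.lstsq(np.c_[P[:,:2]-[.7,0],np.ones(len(P))],P[:,2],rcond=None)[0])
b=(h>95)&(h<130)&(S>90)&(z>.03)&(z<.06)&(abs(x-.66)<.03)
if b.sum()>20:P,_=big(b,W);print('stripe',rect(P),np.median(P[:,2]))
r=((h<6)|(h>174))&(S>150)&(z>.015)&(z<.04)&(abs(x-.6)<.1);P,_=big(r,W);print('red z',np.median(P[:,2]))
E
python3 chk.py w9
```

```text
18.3 [ 0.5884 -0.0131  0.0313] [-0.69712195 -0.60416383  4.69918121] [-0.02579188  0.12985735  0.02447367]
green (array([602.7,   5.2]), array([103.9, 110.3]), 89.21) [-0.00033304  0.00041621  0.03285935] 0.03265911830600444
flap (array([712.6,  -8.4]), array([229.4, 104.3]), 89.4) [-1.39956955e-03 -3.81596621e-05  4.05500032e-02]
stripe (array([659.3,  30. ]), array([155.5,   5.5]), 89.32) 0.0406159459507167
red z 0.02867858590834247
```

Flap unmoved, panel down about 1 mm, edge under. Continue, then press a bit.

Emit:
{"api": "step_arm", "payload": {
  "rows": [
    [-1,0.6,0,0,0,0,0],
    [-1,0.8,0,0,0,0,0],
    [-1,0.5,0,0,0,0,0],
    [-1,0,0,0,0,0,0],
    [-1,0,0,0,0,0,0]
  ]
}}

```text
t: 18.85
eef_pos: [0.6065, -0.0131, 0.0311]
orientation: [[0.014, 1.0, 0.001], [1.0, -0.014, 0.0], [0.0, 0.001, -1.0]]
force: [-1.9, 0.5, 5.5]
opening: 0.0189
grasp_force: 62.0
```

Emit:
{"api": "step_arm", "payload": {
  "rows": [
    [-1,0,0,-0.1,0,0,0],
    [-1,0,0,-0.05,0,0,0],
    [-1,0,0,0,0,0,0],
    [-1,0,0,0,0,0,0],
    [-1,0,0,0,0,0,0]
  ]
}}

```text
t: 19.35
eef_pos: [0.6065, -0.0131, 0.0302]
orientation: [[0.014, 1.0, 0.001], [1.0, -0.014, -0.0], [-0.0, 0.001, -1.0]]
force: [-3.0, 0.6, 8.7]
opening: 0.0184
grasp_force: 62.4
```

```bash
python3 chk.py w10; python3 -c "
from h import *
p,W=cloud('scene');m=bot.camera_model('scene');s=bot.state();c=np.array(m['camera_matrix'])@(np.array(m['R'])@s['eef_pos']+m['t']);u,v=(c[:2]/c[2]).astype(int)
a=p[v-90:v+90,u-110:u+130];save(cv2.resize(a,None,fx=3,fy=3),'s10')"
```

```text
19.35 [ 0.6065 -0.0131  0.0302] [-3.0168089   0.59628653  8.68983593] [-0.04066171  0.54266684 -0.01050665]
green (array([612.6,   5.5]), array([103.6,  94. ]), 89.13) [0.0005035  0.00030535 0.03130719] 0.03160821355489684
flap (array([ 7.122e+02, -3.000e-01]), array([213.2, 103.3]), 89.2) [-1.49848299e-03 -2.46890469e-06  4.05563806e-02]
stripe (array([659.2,  35.6]), array([143.4,   4.9]), 89.22) 0.040575672143035806
red z 0.027612185144044496
```

View pics/w10.png

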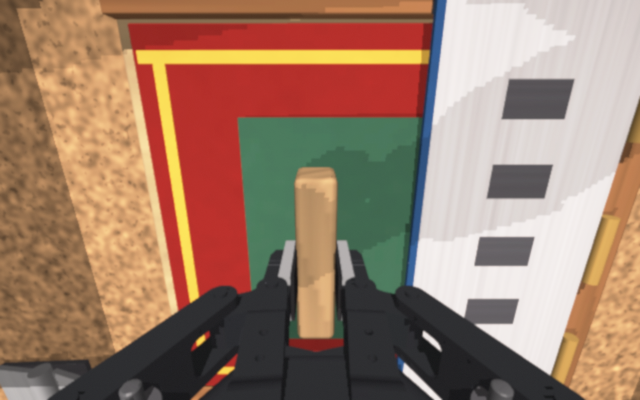

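View pics/s10.png

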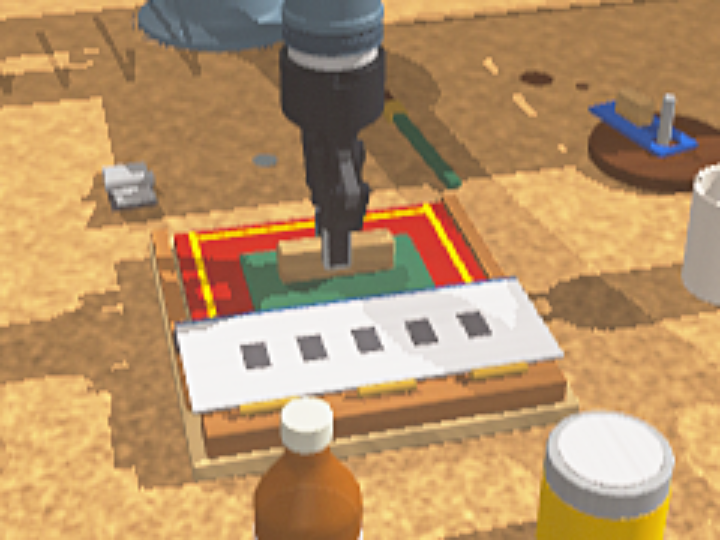

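The shield lies flat under the stencil, parallel and centred, and the stencil has not lifted. The panel is down about 2 mm and the depth is about 23–24 mm, so I'll nudge it another 1.5 mm.

Emit:
{"api": "step_arm", "payload": {
  "rows": [
    [-1,0.1,0,0,0,0,0],
    [-1,0.05,0,0,0,0,0],
    [-1,0,0,0,0,0,0],
    [-1,0,0,0,0,0,0],
    [-1,0,0,0,0,0,0]
  ]
}}

```text
t: 19.95
eef_pos: [0.6065, -0.0131, 0.0298]
orientation: [[0.014, 1.0, -0.003], [1.0, -0.014, -0.0], [-0.0, -0.003, -1.0]]
force: [-4.9, 0.3, 9.6]
opening: 0.0184
grasp_force: 62.5
```

```bash
python3 chk.py w11; python3 -c "
from plant import bot
print(bot.finish_job())"
```

```text
19.95 [ 0.6065 -0.0131  0.0298] [-4.87815393  0.26498081  9.59464515] [-0.01986625  0.9425256  -0.0012071 ]
green (array([612.7,   5.4]), array([104.3,  94.1]), 89.22) [ 0.00043352 -0.00017965  0.03098772] 0.03123198127473307
flap (array([7.123e+02, 5.000e-01]), array([211.1, 103.3]), 89.22) [-1.50495873e-03  7.09524772e-05  4.05616462e-02]
stripe (array([659.3,  35.6]), array([142.5,   4.7]), 89.32) 0.04055277930813115
red z 0.027247430063320414
the job is handed in; nothing more can be done
None
```

I handed the job in at about 20 s; the tool returned no verdict. The gauge hangs flat on the stand's base. The shield is still gripped, about 23–24 mm under the stencil plate: my last 1.5 mm nudge did not move it. It sits parallel and roughly midway, with the stencil plate unlifted and the panel pressed down about 2 mm.

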